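# Press and slide a walnut board under the leaf spring of a hold-down jig

### The job

With the fingertips on top of the walnut board, press it down hard on its sprung bed and, keeping it pressed, slide it under the orange gate and the steel leaf spring until its end is fully home against the blue stop, then let go so that the jig holds it. Never lift or tip the board, and leave the glue bottle, the clamp jaw, the offcut and the screwdriver where they are.

Things in the scene. Friction and masses are not known exactly. Their poses are not given: they have to be found in the camera images.
- jig: Hold-down jig fixed to the bench, plywood base 360 x 130 x 18 mm. Origin: centre of the base's underside, on the bench. Its x axis runs along the channel the way the board must slide (towards gate, leaf and stop), y across, z up. Side rails 64 mm apart, tops 45 mm above the bench, guide the board. Channel surfaces are slippery (friction about 0.15); fingertips grip the board's top far better.
- gate (a point): Middle of the lower edge of the rigid orange gate bar, on the side where the board enters: x 40 mm, y 0, z 53 mm in the jig's frame, axes as the jig's. The bar spans x 40 to 55 mm, top at z 71 mm; its posts at y = +-54 mm (x 40 to 70 mm) reach z 84 mm. A board not pressed down by at least 5 mm butts against it.
- stop (a point): Middle of the face of the blue end stop that the board's leading end must meet: x 140 mm, y 0, z 40 mm in the jig's frame, axes as the jig's. The stop rises to z 56 mm.
- bed (a joint): How far the sprung metal bed plate under the board (62 mm wide, jig x -169 to +140 mm, top 40 mm above the bench at rest) is down: 0 to 0.010 m. It starts to sink at about 7 N on the board, takes about 11 N for 5 mm, 15 N for 10 mm. When a board under the gate is let go, the bed springs up and holds it against the gate's underside (joint then about 0.005).
- leaf (a joint): Angle of the steel leaf spring, 36 mm wide, 54 mm long, hinged behind the gate bar and sloping down along the jig's +x to a rounded tip at jig x 105 mm: 0 rad at rest (tip 44 mm above the bench); grows as the board lifts it, to 0.05 to 0.2 rad with the board beneath. It presses on the board with about 2 to 3 N.
- board: Loose walnut board, dark brown, 160 (its x) x 60 (its y) x 18 mm thick, about 0.12 kg, lying flat on the bed between the rails, its x axis along the jig's within a degree or two, its leading (+x) end 10 to 48 mm short of the gate. Origin: centre of its underside.
- board_top (a point): Centre of the board's upper face, 18 mm above its underside, 58 mm above the bench at the start; axes as the board's. Once home it lies at jig x 60 mm, past the gate bar, and only the rear 60 mm of the board stay uncovered: so press about 50 mm behind this point (board's -x) to keep the fingers clear of the gate.
- glue: Bystander: white and grey glue bottle with a blue cap, 58 mm across, 155 mm tall, standing beyond the jig's stop end. Origin at the centre of its underside.
- jaw: Bystander: orange clamp jaw block lying flat, 100 x 60 x 34 mm, with a black lug on top up to 50 mm high. Origin at the centre of its underside.
- offcut: Bystander: walnut offcut 70 x 35 x 18 mm lying flat. Origin at the centre of its underside.
- driver: Bystander: screwdriver lying on the bench along its x axis, about 200 mm long. Origin at its underside.
There are look-alikes about, which are no part of the job. Of the things that look like the board, the middle-sized one is meant.

How it is judged (in metres and radians):
On the way, in this order (a step that is already met when the one before it is completed fails the run):
1. the board, still short of the gate, is pressed down by the fingers (bed at least 5.5 mm down) (x of board in the frame of jig below -0.035 m and contact force between the fingers and board above 3 N and value of joint bed above 0.0055 m), for 0.1 s.
2. still pressed down by the fingers (bed at least 5.5 mm down), the board goes under the gate and the leaf (x of board in the frame of jig between 0 and 0.054 m and contact force between the fingers and board above 3 N and value of joint bed above 0.0055 m), for 0.1 s.
At the end, for the whole second after the job is handed in: The board lies flat and at rest in the channel under the gate and the leaf, its leading end within 4 mm of the blue stop, held down by the jig (board at least 1.5 mm and bed at least 3 mm below their unpressed heights, leaf raised by at least 0.06 rad) (x of board in the frame of jig between 0.056 and 0.064 m and y of board in the frame of jig between -0.005 and 0.005 m and z of board in the frame of jig below 0.0385 m and value of joint bed above 0.003 m and value of joint leaf above 0.06 rad and angle between board's own z axis and vertical below 0.06 rad and linear speed of board below 0.01 m/s); the robot touches nothing.
It fails at once if the board is lifted more than 12 mm off its unpressed height (z of board in the frame of jig above 0.052 m).
It fails at once if the board is tipped by more than 0.2 rad (angle between board's own z axis and vertical above 0.2 rad).
It fails at once if the glue bottle, clamp jaw, offcut or screwdriver is moved more than 25 mm (distance of any of glue, jaw, offcut, driver from where it was at the start of the episode above 0.025 m).
It also fails if it takes over 40 s, if anything falls off the work surface, if the arm or the gripper's body presses on something with over 40 N, if the wrist force passes 120 N, or if a joint passes its speed limit or range.

### The arm

A 6-joint arm with a two-finger parallel gripper is mounted at the origin on the work surface. World frame = base frame: x ahead of the robot, y to its left, z up, the work surface at z = 0. Lengths are in mm, angles in rad, forces in N, time in s.
With the tool pointing down it reaches from about 350 to 975 mm from the base axis. Payload 7.1 kg.
Tool frame: the origin (TCP) lies at the very end of the fingers, on their centre line; the grasp point (between the pads) lies 19 mm behind it; y points along the fingers, x is the direction in which the jaws open and shut, and the axes are right-handed (so a half turn about y gives the same grasp; the last joint's range is limited). The gripper opens to 88 mm and grips with 3 to 60 N. Pads are 20 mm wide; open, the fingers measure 115 mm over their backs; the gripper's body (75 mm by 178 mm) begins 61 mm behind the grasp point.
Start: joints at [-1.273, 0.423, 1.63, -0, 1.089, -0.019], TCP at [194.722, -593.875, 222.675] pointing down, gripper open.
Joint ranges: [-3, 3], [-0.9, 2.11], [0.09, 2.58], [-1.31, 4.45], [0.11, 2.69], [-2.54, 2.54]. Speed limits (rad/s): [2.39, 2.39, 3.01, 3.14, 3.14, 3.14].

### API

Orientations are given as a rotation vector (axis times angle).
In Python, from workcell import ctrl gives the robot as it stands. The module is installed in compiled form; this text tells all that it offers.
- The arm moves only by the tool jog_arm, never from a script. Its argument "steps" is a list of rows, each an object with "turn": the turn, a rotation vector about the world's x, y, z scaled (see below), a list of three; "dp": the shift along the world's x, y, z scaled (see below), a list of three; "claw": the opening, from 0 (shut) to 1 (fully open). In form: [{"turn": [wx, wy, wz], "dp": [x, y, z], "claw": claw}, ...]. A call has 1 to 12 rows; each row is the pose to reach, as a shift and turn from the pose measured when the call began, turning the shorter way round; what a row does not reach only later rows make up. The controller multiplies each number of a shift by 80 mm and each number of a turn by pi rad. A row lasts 1/12 s, in which the tool goes at most 41.7 mm and 7.16 degrees, less where a joint would pass 70% of its speed; a pose out of reach is approached as far as the arm can. A call with a number of a shift or a turn outside -1 to 1 is refused whole. A call with a gripper value outside its range is refused whole. The fingers move at their own pace and stop on an object; the grip force is fixed at half the most. Time passes only in rows, so rows that repeat a pose let the fingers close. It gives the time, the measured TCP pose, the force and the opening at its end, in the units of the state.
- ctrl.get_obs(): the state, without advancing time (a new reading comes with each control period).
- ctrl.get_image(name): name is "scene" or "side" or "wrist"; returns a dict with "img" (400x640x3 uint8, red, green, blue), "range_z" (400x640 float32, mm along the optical axis (not along the pixel's ray), 0 where there is no reading), "fovy" (degrees; the focal length in pixels is half the picture's height over the tangent of half this angle, whatever the lens; pixels are square), "cx", "cy" (the principal point, pixels), "dist_coeffs" ([k1, k2, p1, p2, k3] as OpenCV has them; the pictures are not rectified), "camera_from_world" (4x4, takes a point from world to camera coordinates); the wrist camera has in their place "hand_eye" (4x4, takes a point from camera to tool coordinates, whose origin is the TCP and whose axes are the tool frame's). Camera axes: x right, y down, z forward; pixel columns grow to the right and rows downward; lengths in mm; the calibration is good to about 2 mm. A picture is of the moment at which its call begins: read the wrist's pose just before it.
- ctrl.close_job(): hands the job in, once; it reports no verdict.
The state is a dict: "t": time; "qpos": joint angles; "qvel": joint speeds; "joint_torque": joint torques, N m; "ee_pos": TCP position; "orientation": TCP orientation; "ft_force": force on the tool from outside, world axes, zero at the start; "moment": the same for the moment, N m; "width": finger opening in mm.
Only numpy, scipy, OpenCV 4.12 (cv2) and the standard library are available. Lean on these libraries where they do the work, as an engineer would, in place of code of your own. Each camera call takes 0.05 s, during which the arm holds its last target.

## Working session

There is one attempt and no reset: what is moved stays moved. The work goes in short steps, Python scripts to look and compute and a tool call to move; the robot and the scene stay as the last step left them, time stands still between calls to the robot, and variables do not carry over. Pictures are saved under pics/ and viewed, and the job is handed in when it is done.

Besides the shell and the picture viewer there is one more tool, called after "Request:" by a JSON object that holds its "api" and its "payload". jog_arm: Moves the arm, as the interface text tells. Its arguments: {"type":"object","properties":{"steps":{"type":"array","items":{"type":"object","properties":{"turn":{"type":"array","items":{"type":"number"}},"dp":{"type":"array","items":{"type":"number"}},"claw":{"type":"number"}}}}},"required":["steps"]}

```bash
mkdir -p pics; cat > h.py <<'E'
import numpy as np,cv2,pickle
from workcell import ctrl
from scipy.spatial.transform import Rotation as R
def grab(n,tag):
    o=ctrl.get_obs(); d=ctrl.get_image(n); d['obs']=o
    pickle.dump(d,open(f'pics/{tag}.pkl','wb')); cv2.imwrite(f'pics/{tag}.png',cv2.cvtColor(d['img'],cv2.COLOR_RGB2BGR)); return d
def load(tag): return pickle.load(open(f'pics/{tag}.pkl','rb'))
def K(d):
    f=200/np.tan(np.radians(d['fovy'])/2); return np.array([[f,0,d['cx']],[0,f,d['cy']],[0,0,1.]])
def T(d): # world from camera
    if 'camera_from_world' in d: return np.linalg.inv(d['camera_from_world'])
    M=np.eye(4); M[:3,:3]=R.from_rotvec(d['obs']['orientation']).as_matrix(); M[:3,3]=d['obs']['ee_pos']; return M@d['hand_eye']
def rays(d,px):
    u=cv2.undistortPoints(np.array(px,float).reshape(-1,1,2),K(d),np.array(d['dist_coeffs'],float)).reshape(-1,2)
    t=T(d); v=np.c_[u,np.ones(len(u))]@t[:3,:3].T; return t[:3,3],v
def plane(d,px,z):
    c,v=rays(d,px); return c+v*((z-c[2])/v[:,2])[:,None]
def depthpts(d,px):
    c,v=rays(d,px); px=np.array(px,int).reshape(-1,2); return c+v*d['range_z'][px[:,1],px[:,0]][:,None]
E
python3 - <<'E'
from h import *
for n in ['scene','side','wrist']:
    d=grab(n,n+'0'); print(n,d['fovy'],d['cx'],d['cy'],d['dist_coeffs'],T(d)[:3,3],(d['range_z']>0).mean())
print(ctrl.get_obs())
E
```

```text
scene 54.45758081240456 322.92619086065105 196.81055641812566 [-0.04373971  0.          0.          0.          0.        ] [911.1506491  602.38922531 740.86511522] 0.99596484375
side 57.5746425528666 322.5996144750035 197.64053017951008 [-0.04042051  0.          0.          0.          0.        ] [437.31183169 797.25939789 670.66402687] 0.9961953125
wrist 65.09382521285883 317.6294370191863 198.84920959258403 [0.01536993 0.         0.         0.         0.        ] [ 266.99741155 -570.38639756  383.45367912] 0.9961015625
{'t': 0.15, 'qpos': array([-1.27297870e+00,  4.23689398e-01,  1.63048232e+00,  9.40527624e-06,
        1.08862048e+00, -1.90118148e-02]), 'qvel': array([ 1.63078980e-03, -4.23355595e-03, -8.30905016e-04, -4.50791110e-04,
       -3.39989220e-04, -8.40994023e-05]), 'joint_torque': array([ 9.68051208e-04, -5.44985390e+01, -2.73920006e+01,  6.43826416e-02,
        2.04130216e-02, -8.54042605e-05]), 'ee_pos': array([ 194.61670684, -593.47784472,  222.0778542 ]), 'orientation': array([-1.34183812,  0.97339987, -0.97182033]), 'ft_force': array([ 0.10784929, -0.44213846,  0.60975745]), 'moment': array([-0.01419126,  0.0238532 ,  0.02033137]), 'width': 87.9020437075447}
```

View pics/scene0.png

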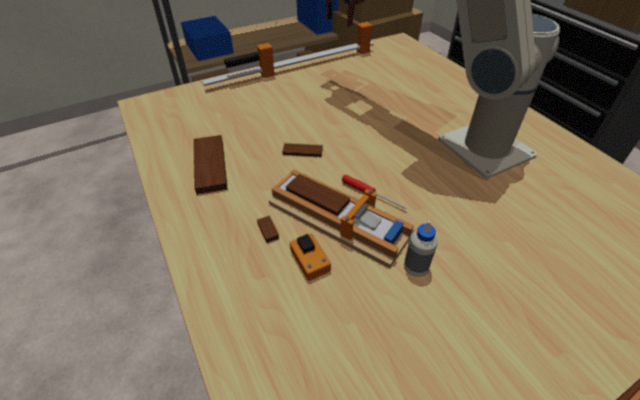

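View pics/side0.png

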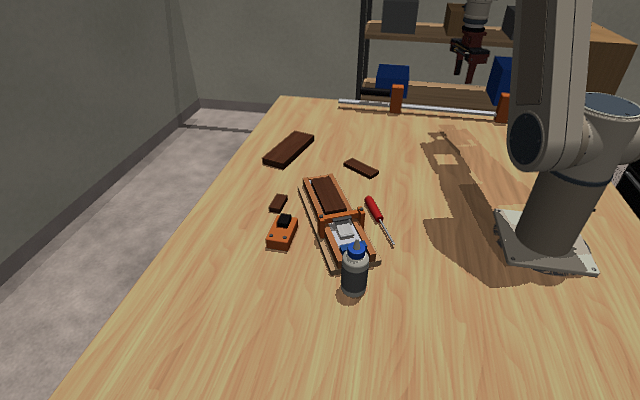

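View pics/wrist0.png

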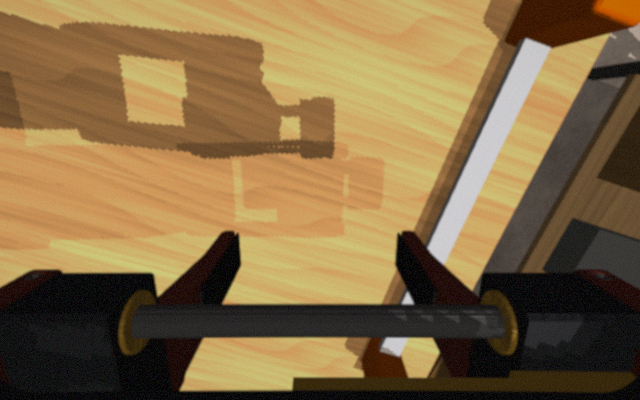

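Dark brown candidates in the scene view: a large board at (210,163), the board in the jig at (318,195), a small plank at (302,150) and the offcut at (268,229). The one in the jig is middle-sized and lies between the rails, so it is my choice. Next I check it in a close crop and measure.

```bash
python3 - <<'E'
from h import *
a=load('scene0');b=load('side0')
c1=cv2.resize(a['img'][160:280,250:450],None,fx=4,fy=4,interpolation=cv2.INTER_CUBIC)
c2=cv2.resize(b['img'][165:305,255:415],None,fx=4,fy=4,interpolation=cv2.INTER_CUBIC)
cv2.imwrite('pics/c1.png',c1[:,:,::-1]);cv2.imwrite('pics/c2.png',c2[:,:,::-1])
for n,d,box in [('scene',a,(180,260,260,430)),('side',b,(165,280,260,400))]:
    hsv=cv2.cvtColor(d['img'],cv2.COLOR_RGB2HSV)
    r0,r1,c0,c1_=0,400,100,450
    m=((hsv[...,2]<110)&(hsv[...,2]>25)&((hsv[...,0]<15)|(hsv[...,0]>170))&(hsv[...,1]>90)).astype(np.uint8)
    m[:120]=0
    k,l,s,ce=cv2.connectedComponentsWithStats(m)
    for i in range(1,k):
        if s[i,4]>60:
            ys,xs=np.where(l==i); P=depthpts(d,np.c_[xs,ys])
            print(n,s[i],ce[i].round(1),np.median(P,0).round(1))
E
```

```text
scene [ 194  136   32   58 1582] [208.9 164.3] [ 788.8 -296.1   26.7]
scene [283 144  39  13 402] [302.5 149.6] [ 517.5 -247.2   14.4]
scene [ 286  175   64   41 1207] [317.8 194.3] [587.8 -14.6  58.5]
scene [342 179  34  28 192] [361.8 192.8] [479.7  50.7  44.1]
scene [273 190 124  70 790] [338.5 226. ] [584.2 107.4  35.2]
scene [258 216  20  26 316] [267.5 228.8] [733.4  -3.   18.2]
scene [290 247  41  35 267] [311.5 269.2] [699.  166.   17.6]
scene [617 380  23  20 187] [630.6 391.4] [312.9 667.   19.1]
side [262 131  51  35 792] [287.  147.7] [ 786.  -301.2   25.6]
side [443 138  24  35 166] [455.2 154.8] [ 1.839e+02 -4.244e+02  1.000e-01]
side [344 158  35  20 267] [361.2 167.1] [ 512.5 -245.9   13.1]
side [445 165  14  15  68] [451.9 170.7] [ 2.079e+02 -3.086e+02 -1.000e-01]
side [311 176  36  37 736] [327.8 194.3] [584.  -13.5  57.7]
side [303 180  39  89 407] [323.  228.7] [570.5 121.4  38.1]
side [459 183  41  70 651] [481.  212.4] [ 141.3 -103.6   -0.7]
side [451 188  48 100 574] [466.6 241.4] [206.2  57.5  -0.8]
side [269 194  18  20 199] [277.4 202.5] [730.4   1.5  17.5]
side [364 198  19  26 100] [372.7 212.5] [453.6  -7.7  14.6]
side [350 209  15  21 156] [358.1 218.1] [486.9  72.1  56.5]
side [266 220  32  34 286] [281.7 241.9] [666.5 169.4  17.1]
side [469 222  16  37 219] [476.4 239.3] [172.1  28.9  -1. ]
side [495 246  17  21  80] [501.2 256.3] [115.9  80.7  -0.6]
```

View pics/c1.png

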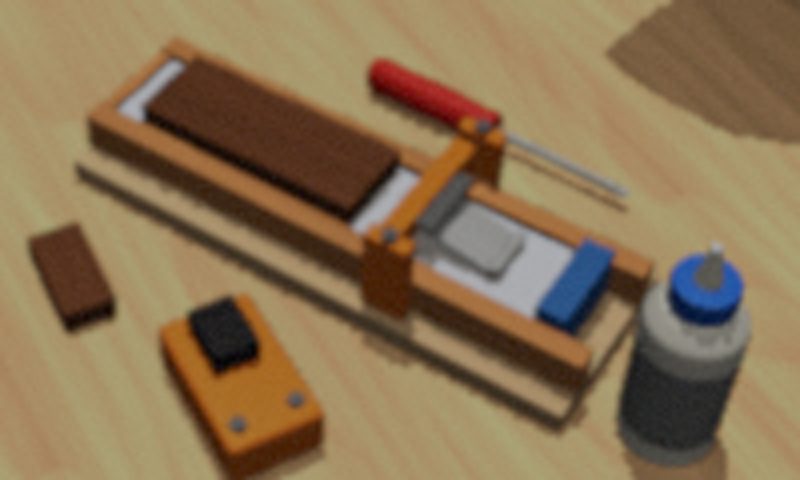

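View pics/c2.png

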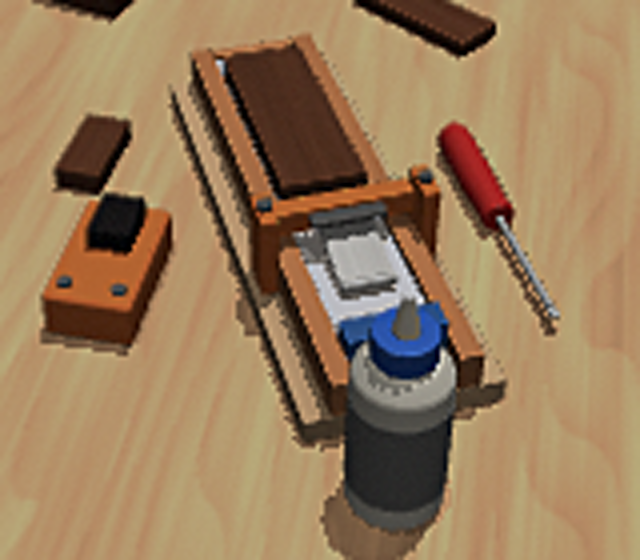

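The close crop confirms the choice: the jig's board is flat on the bed between the rails, gate at about (362,210), leaf at (368,220), stop at (394,232) in scene pixels.

```bash
python3 - <<'E'
from h import *
for n in ['scene0','side0']:
    d=load(n)
    vv,uu=np.mgrid[120:320,230:440]; px=np.c_[uu.ravel(),vv.ravel()]
    P=depthpts(d,px); col=d['img'][px[:,1],px[:,0]].reshape(-1,1,3); h=cv2.cvtColor(col,cv2.COLOR_RGB2HSV)[:,0]
    dark=(h[:,2]<115)&((h[:,0]<15)|(h[:,0]>170))&(h[:,1]>80)
    c0=np.array([587,-14]); near=np.linalg.norm(P[:,:2]-c0,axis=1)<120
    for nm,m in [('board',dark&near&(P[:,2]>54)&(P[:,2]<63))]:
        Q=plane(d,px[m],58)[:,:2]; r=cv2.minAreaRect(Q.astype(np.float32)); print(n,nm,m.sum(),np.round(r[0],1),np.round(r[1],1),r[2],Q.mean(0),P[m,2].mean()); print(cv2.boxPoints(r).round(1).tolist())
        pc=Q-Q.mean(0); w,v=np.linalg.eigh(pc.T@pc); print(np.degrees(np.arctan2(*v[::-1,1])))
    org=(h[:,0]>=5)&(h[:,0]<20)&(h[:,1]>120)&(h[:,2]>70)&~dark
    for nm,lo,hi in [('rail',42.5,48),('bar',67,75),('post',78,90)]:
        m=org&(P[:,2]>lo)&(P[:,2]<hi)&(np.linalg.norm(P[:,:2]-[570,30],axis=1)<240)
        Q=P[m,:2]; r=cv2.minAreaRect(Q.astype(np.float32)); print(n,nm,m.sum(),np.round(r[0],1),np.round(r[1],1),r[2],Q.mean(0)); print(cv2.boxPoints(r).round(1).tolist())
    blue=(h[:,0]>100)&(h[:,0]<125)&(h[:,1]>120)&(P[:,2]<60)&(P[:,2]>52)
    Q=P[blue,:2]; r=cv2.minAreaRect(Q.astype(np.float32)); print(n,'stop',blue.sum(),np.round(r[0],1),np.round(r[1],1),r[2]); print(cv2.boxPoints(r).round(1).tolist())
E
```

```text
scene0 board 1072 [591.2   1.7] [ 98.8 201. ] 29.65986442565918 [585.3479877  -17.97647214] 58.63504879822692
[[498.5, 64.5999984741211], [597.9000244140625, -110.0], [683.7999877929688, -61.099998474121094], [584.4000244140625, 113.5]]
114.21891450205723
scene0 rail 1009 [595.7  57.2] [197.7 359.6] 28.4434871673584 [560.06320948  49.39421872]
[[423.20001220703125, 168.3000030517578], [594.5, -148.0], [768.2999877929688, -53.79999923706055], [597.0, 262.3999938964844]]
scene0 bar 172 [539.1  80.6] [109.1  16.4] 27.756887435913086 [529.59225543  75.86363554]
[[487.0, 62.5], [494.6000061035156, 47.900001525878906], [591.0999755859375, 98.69999694824219], [583.5, 113.30000305175781]]
scene0 post 63 [529.5  85.3] [120.   27.2] 28.273021697998047 [534.20413237  88.1666295 ]
[[470.20001220703125, 68.9000015258789], [483.1000061035156, 44.900001525878906], [588.7999877929688, 101.80000305175781], [575.9000244140625, 125.69999694824219]]
scene0 stop 162 [488.6 170.6] [61.6 17.1] 26.40190315246582
[[457.20001220703125, 164.5], [464.79998779296875, 149.1999969482422], [520.0, 176.6000061035156
[... 511 characters left out ...]

side0 bar 133 [532.9  79.3] [94.9 15.6] 26.254438400268555 [534.38877008  80.3200925 ]
[[486.8999938964844, 65.30000305175781], [493.79998779296875, 51.29999923706055], [578.9000244140625, 93.30000305175781], [572.0, 107.30000305175781]]
side0 post 39 [531.2  86.3] [119.2  30.3] 26.661468505859375 [526.80340756  87.38474771]
[[471.1000061035156, 73.0999984741211], [484.70001220703125, 46.099998474121094], [591.2999877929688, 99.5], [577.7000122070312, 126.5999984741211]]
side0 stop 67 [488.5 172.3] [62.8 20.5] 27.268707275390625
[[455.8999938964844, 167.10000610351562], [465.29998779296875, 148.8000030517578], [521.0999755859375, 177.60000610351562], [511.70001220703125, 195.8000030517578]]
```

```bash
python3 - <<'E'
from h import *
for n in ['scene0','side0']:
    d=load(n)
    vv,uu=np.mgrid[120:320,230:440]; px=np.c_[uu.ravel(),vv.ravel()]
    P=depthpts(d,px); col=d['img'][px[:,1],px[:,0]].reshape(-1,1,3); h=cv2.cvtColor(col,cv2.COLOR_RGB2HSV)[:,0]
    dark=(h[:,2]<115)&((h[:,0]<15)|(h[:,0]>170))&(h[:,1]>80)
    a=np.radians(117); u=np.array([np.cos(a),np.sin(a)]); v=np.array([-u[1],u[0]])
    post=np.array([530.3,85.8]); o=post-55*u
    L=np.c_[(P[:,:2]-o)@u,(P[:,:2]-o)@v]
    m=dark&(P[:,2]>54)&(P[:,2]<63)&(L[:,0]<25)&(L[:,0]>-200)&(abs(L[:,1])<40)
    Q=L[m]; print(n,'board',m.sum(),'x',np.percentile(Q[:,0],[0,2,50,98,100]).round(1),'y',np.percentile(Q[:,1],[0,2,50,98,100]).round(1))
    r=cv2.minAreaRect(Q.astype(np.float32)); print(r)
    org=(h[:,0]>=5)&(h[:,0]<22)&(h[:,1]>100)&(h[:,2]>70)&~dark
    for s in (1,-1):
        m=org&(P[:,2]>42.5)&(P[:,2]<47.5)&(s*L[:,1]>28)&(s*L[:,1]<50)&(L[:,0]<30)&(L[:,0]>-160)
        l=cv2.fitLine(L[m].astype(np.float32),cv2.DIST_HUBER,0,.01,.01).ravel(); print('rail',s,m.sum(),'angle',117+np.degrees(np.arctan(l[1]/l[0])),'y at0',l[3]-l[2]*l[1]/l[0], np.percentile(L[m][:,1],[2,98]).round(1))
o=ctrl.get_obs(); print(o['t'],R.from_rotvec(o['orientation']).as_matrix().round(3))
E
```

```text
scene0 board 1054 x [-149.1 -141.5  -62.4    8.8   10.9] y [-31.2 -29.3  -2.2  28.   30.6]
((-69.04920959472656, -0.3116168975830078), (160.07994079589844, 61.50554656982422), 0.1435091644525528)
rail 1 130 angle 116.36614 y at0 44.684803 [34.5 49.5]
rail -1 325 angle 116.50741 y at0 -40.178223 [-47.2 -30.7]
side0 board 717 x [-146.8 -142.7  -58.1   12.2   13.7] y [-32.1 -30.9  -2.5  26.6  28.3]
((-66.54271697998047, -1.9192733764648438), (160.3214111328125, 60.31085968017578), 0.2397555261850357)
rail 1 141 angle 116.864044 y at0 40.269226 [34.1 46.3]
rail -1 172 angle 116.71686 y at0 -41.862118 [-48.6 -34.5]
0.15 [[ 0.312 -0.     0.95 ]
 [-0.95   0.001  0.312]
 [-0.001 -1.     0.   ]]
```

Both views agree to about 2 mm: jig yaw ≈116.9°, board at jig x ≈ -68 mm (gap about 28 mm), top at z ≈ 58. Press point ≈ world (610, -68). Now moving over it with the claw shut.

Request:
{"api": "jog_arm", "payload": {"steps": [{"turn": [0,0,0.024],"dp": [0.4,0.5,0],"claw": 0},{"turn": [0,0,0.0485],"dp": [0.8,1,0],"claw": 0},{"turn": [0,0,0.0485],"dp": [0.8,1,0],"claw": 0},{"turn": [0,0,0.0485],"dp": [0.8,1,0],"claw": 0}]}}

```text
t: 0.48
ee_pos: [260.3, -510.2, 221.7]
orientation: [-1.394, 0.856, -0.853]
ft_force: [0.5, -0.7, 1.1]
width: 64.6
```

Request:
{"api": "jog_arm", "payload": {"steps": [{"turn": [0,0,0],"dp": [0.4,0.5,0],"claw": 0},{"turn": [0,0,0],"dp": [0.8,1,0],"claw": 0},{"turn": [0,0,0],"dp": [0.8,1,0],"claw": 0}]}}

```text
t: 0.73
ee_pos: [325.2, -428.4, 221.5]
orientation: [-1.393, 0.857, -0.852]
ft_force: [0.2, 0.6, -0.3]
width: 44.6
```

Request:
{"api": "jog_arm", "payload": {"steps": [{"turn": [0,0,0],"dp": [0.4,0.5,0],"claw": 0},{"turn": [0,0,0],"dp": [0.8,1,0],"claw": 0},{"turn": [0,0,0],"dp": [0.8,1,0],"claw": 0}]}}

```text
t: 0.98
ee_pos: [390.7, -346.4, 221.5]
orientation: [-1.393, 0.857, -0.852]
ft_force: [0.0, -0.2, -0.5]
width: 24.3
```

Request:
{"api": "jog_arm", "payload": {"steps": [{"turn": [0,0,0],"dp": [0.4,0.5,0],"claw": 0},{"turn": [0,0,0],"dp": [0.8,1,0],"claw": 0},{"turn": [0,0,0],"dp": [0.8,1,0],"claw": 0}]}}

```text
t: 1.23
ee_pos: [456.5, -264.6, 221.6]
orientation: [-1.392, 0.856, -0.852]
ft_force: [-0.5, -0.1, 0.1]
width: 4.4
```

Request:
{"api": "jog_arm", "payload": {"steps": [{"turn": [0,0,0],"dp": [0.4,0.5,0],"claw": 0},{"turn": [0,0,0],"dp": [0.8,1,0],"claw": 0},{"turn": [0,0,0],"dp": [0.8,1,0],"claw": 0}]}}

```text
t: 1.48
ee_pos: [522.8, -182.6, 221.7]
orientation: [-1.392, 0.854, -0.852]
ft_force: [0.9, 0.4, -0.0]
width: 0.5
```

Request:
{"api": "jog_arm", "payload": {"steps": [{"turn": [0,0,0],"dp": [0.3,0.4,0],"claw": 0},{"turn": [0,0,0],"dp": [0.6,0.8,0],"claw": 0},{"turn": [0,0,0],"dp": [0.6,0.8,0],"claw": 0}]}}

```text
t: 1.73
ee_pos: [574.8, -114.8, 221.9]
orientation: [-1.39, 0.849, -0.851]
ft_force: [-0.3, -0.3, -1.1]
width: 0.2
```

Request:
{"api": "jog_arm", "payload": {"steps": [{"turn": [0,0,0],"dp": [0.25,0.3,-0.2],"claw": 0},{"turn": [0,0,0],"dp": [0.46,0.6,-0.5],"claw": 0},{"turn": [0,0,0],"dp": [0.46,0.6,-0.5],"claw": 0},{"turn": [0,0,0],"dp": [0.46,0.6,-0.5],"claw": 0},{"turn": [0,0,0],"dp": [0.46,0.6,-0.5],"claw": 0},{"turn": [0,0,0],"dp": [0.46,0.6,-0.5],"claw": 0}]}}

```text
t: 2.23
ee_pos: [611.6, -68.2, 182.7]
orientation: [-1.39, 0.85, -0.853]
ft_force: [0.5, -0.3, 0.3]
width: -0.0
```

```bash
python3 - <<'E'
from h import *
d=grab('wrist','wrist1'); print(T(d).round(3)); o=d['obs']; print(o['ee_pos'],R.from_rotvec(o['orientation']).as_matrix().round(4),o['ft_force'])
grab('scene','scene1')
E
```

```text
[[ 4.58000e-01 -8.55000e-01 -2.41000e-01  6.78422e+02]
 [-8.89000e-01 -4.41000e-01 -1.23000e-01 -3.46100e+01]
 [-1.00000e-03  2.71000e-01 -9.63000e-01  3.44708e+02]
 [ 0.00000e+00  0.00000e+00  0.00000e+00  1.00000e+00]]
[611.62018527 -68.16197468 182.70199797] [[ 0.4581  0.0054  0.8889]
 [-0.8889  0.0053  0.4581]
 [-0.0023 -1.      0.0072]] [ 0.54525795 -0.33659269  0.30115136]
```

View pics/wrist1.png

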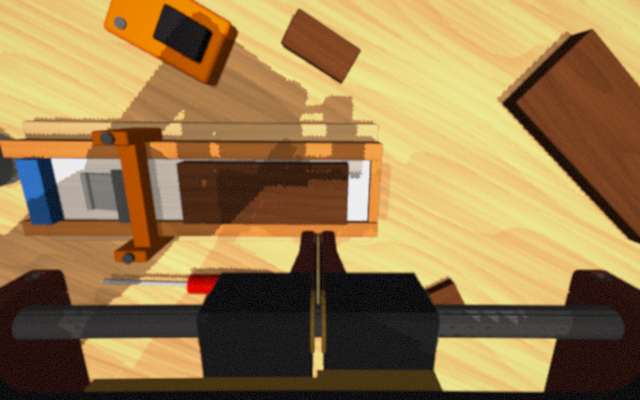

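View pics/scene1.png

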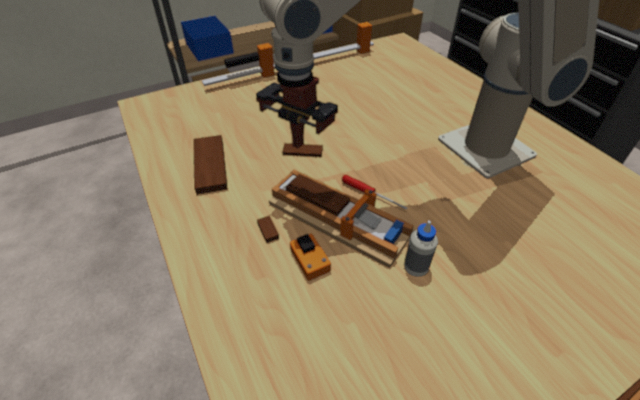

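```bash
python3 - <<'E'
from h import *
d=load('wrist1')
c=cv2.resize(d['img'][110:280,0:400],None,fx=2,fy=2,interpolation=cv2.INTER_CUBIC); cv2.imwrite('pics/c3.png',c[:,:,::-1])
vv,uu=np.mgrid[130:245,0:385]; px=np.c_[uu.ravel(),vv.ravel()]
P=depthpts(d,px); h=cv2.cvtColor(d['img'][px[:,1],px[:,0]].reshape(-1,1,3),cv2.COLOR_RGB2HSV)[:,0]
a=np.radians(116.9); u=np.array([np.cos(a),np.sin(a)]); v=np.array([-u[1],u[0]])
o=np.array([530.3,85.8])-55*u; print('o',o)
L=np.c_[(P[:,:2]-o)@u,(P[:,:2]-o)@v]
dark=(h[:,2]<130)&((h[:,0]<15)|(h[:,0]>165))&(h[:,1]>80)
m=dark&(P[:,2]>52)&(P[:,2]<64)&(L[:,0]<25)&(L[:,0]>-170)&(abs(L[:,1])<40)
print('board',m.sum(),cv2.minAreaRect(L[m].astype(np.float32)),np.median(P[m,2]))
blue=(h[:,0]>100)&(h[:,0]<125)&(h[:,1]>120)&(P[:,2]>50)&(P[:,2]<62)
print('stop',blue.sum(),cv2.minAreaRect(L[blue].astype(np.float32)),np.median(P[blue,2]))
org=(h[:,0]>=5)&(h[:,0]<22)&(h[:,1]>100)&(h[:,2]>70)&~dark
m=org&(P[:,2]>65)&(P[:,2]<77)&(abs(L[:,1])<45); print('bar',m.sum(),cv2.minAreaRect(L[m].astype(np.float32)),np.median(P[m,2]))
for s in (1,-1):
    m=org&(P[:,2]>41)&(P[:,2]<49)&(s*L[:,1]>28)&(s*L[:,1]<50)&(L[:,0]<30)&(L[:,0]>-160)
    l=cv2.fitLine(L[m].astype(np.float32),cv2.DIST_HUBER,0,.01,.01).ravel(); print('rail',s,m.sum(),116.9+np.degrees(np.arctan(l[1]/l[0])),np.percentile(L[m][:,1],[3,97]))
e=np.array(ctrl.get_obs()['ee_pos']); print('tcp in jig',(e[:2]-o)@u,(e[:2]-o)@v)
# two-view height of the board's rear corners done by rays: scene0 & wrist1
E
```

```text
o [555.18390901  36.75113587]
board 9914 ((-67.66783905029297, -1.2511367797851562), (159.1071014404297, 59.98424530029297), 0.2766954302787781) 57.24910439849492
stop 1605 ((148.43264770507812, -0.8564167022705078), (21.631336212158203, 62.552337646484375), 0.4608634412288666) 54.94481463869772
bar 1575 ((47.375465393066406, -0.01816558837890625), (89.9273910522461, 17.415952682495117), 89.74569702148438) 70.18950518050781
rail 1 2039 117.64502 [33.65159791 46.31147106]
rail -1 2873 116.96326 [-47.6860098  -33.21866728]
tcp in jig -119.02990039250449 -2.948726864504558
```

View pics/c3.png

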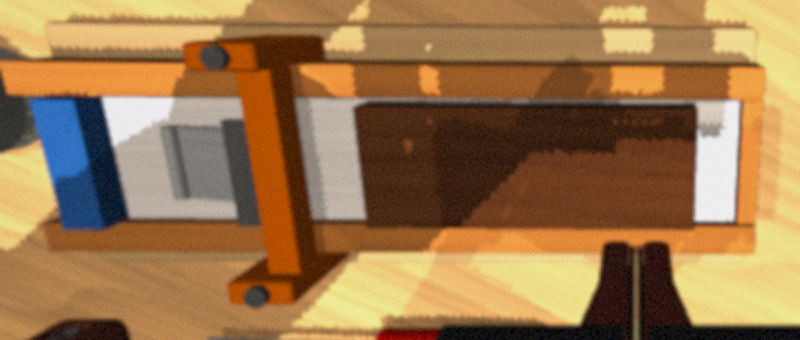

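Wrist view (board spans (181,163)–(348,222), stop (38,190), gate (140,190)) agrees within 2 mm: board x -67.7, z 57.2. Descending.

Request:
{"api": "jog_arm", "payload": {"steps": [{"turn": [0,0,0],"dp": [0,0,-0.4],"claw": 0},{"turn": [0,0,0],"dp": [-0.02,0,-0.8],"claw": 0},{"turn": [0,0,0],"dp": [-0.025,0,-1],"claw": 0},{"turn": [0,0,0],"dp": [-0.025,0,-1],"claw": 0},{"turn": [0,0,0],"dp": [-0.025,0,-1],"claw": 0}]}}

```text
t: 2.75
ee_pos: [609.4, -68.7, 103.1]
orientation: [-1.39, 0.851, -0.853]
ft_force: [0.8, -0.3, 0.0]
width: 0.4
```

Request:
{"api": "jog_arm", "payload": {"steps": [{"turn": [0,0,0],"dp": [0,0,-0.2],"claw": 0},{"turn": [0,0,0],"dp": [0,0,-0.35],"claw": 0},{"turn": [0,0,0],"dp": [0,0,-0.4],"claw": 0},{"turn": [0,0,0],"dp": [0,0,-0.4],"claw": 0},{"turn": [0,0,0],"dp": [0,0,-0.4],"claw": 0}]}}

```text
t: 3.17
ee_pos: [609.7, -68.8, 71.7]
orientation: [-1.389, 0.85, -0.854]
ft_force: [0.0, 0.7, 0.3]
width: 0.5
```

Request:
{"api": "jog_arm", "payload": {"steps": [{"turn": [0,0,0],"dp": [0,0,-0.06],"claw": 0},{"turn": [0,0,0],"dp": [0,0,-0.12],"claw": 0},{"turn": [0,0,0],"dp": [0,0,-0.17],"claw": 0},{"turn": [0,0,0],"dp": [0,0,-0.19],"claw": 0},{"turn": [0,0,0],"dp": [0,0,-0.19],"claw": 0},{"turn": [0,0,0],"dp": [0,0,-0.19],"claw": 0}]}}

```text
t: 3.67
ee_pos: [610.1, -68.8, 57.1]
orientation: [-1.389, 0.85, -0.854]
ft_force: [-1.9, 0.2, 7.2]
width: 0.6
```

Contact at z ≈ 57, 7 N. Pressing another 8 mm or so.

Request:
{"api": "jog_arm", "payload": {"steps": [{"turn": [0,0,0],"dp": [0,0,-0.03],"claw": 0},{"turn": [0,0,0],"dp": [0,0,-0.06],"claw": 0},{"turn": [0,0,0],"dp": [0,0,-0.09],"claw": 0},{"turn": [0,0,0],"dp": [0,0,-0.1],"claw": 0},{"turn": [0,0,0],"dp": [0,0,-0.1],"claw": 0},{"turn": [0,0,0],"dp": [0,0,-0.1],"claw": 0}]}}

```text
t: 4.17
ee_pos: [611.3, -68.9, 50.5]
orientation: [-1.388, 0.848, -0.855]
ft_force: [-2.2, 0.7, 12.9]
width: 0.5
```

Request:
{"api": "jog_arm", "payload": {"steps": [{"turn": [0,0,0],"dp": [0,0,-0.03],"claw": 0},{"turn": [0,0,0],"dp": [0,0,-0.035],"claw": 0},{"turn": [0,0,0],"dp": [-0.023,0.0445,-0.035],"claw": 0},{"turn": [0,0,0],"dp": [-0.046,0.089,-0.035],"claw": 0},{"turn": [0,0,0],"dp": [-0.069,0.1335,-0.035],"claw": 0},{"turn": [0,0,0],"dp": [-0.092,0.178,-0.035],"claw": 0},{"turn": [0,0,0],"dp": [-0.115,0.2225,-0.035],"claw": 0},{"turn": [0,0,0],"dp": [-0.138,0.267,-0.035],"claw": 0},{"turn": [0,0,0],"dp": [-0.161,0.3115,-0.035],"claw": 0},{"turn": [0,0,0],"dp": [-0.184,0.356,-0.035],"claw": 0},{"turn": [0,0,0],"dp": [-0.207,0.4,-0.035],"claw": 0}]}}

```text
t: 5.08
ee_pos: [596.4, -37.5, 49.5]
orientation: [-1.387, 0.844, -0.858]
ft_force: [-1.1, -2.7, 14.3]
width: 0.3
```

```bash
python3 - <<'E'
from h import *
d=grab('wrist','wrist2'); print(ctrl.get_obs()['ft_force'],ctrl.get_obs()['ee_pos'])
s=grab('side','side2')
c=cv2.resize(d['img'][100:300,0:400],None,fx=1.8,fy=1.8,interpolation=cv2.INTER_CUBIC)
cv2.imwrite('pics/c4.png',c[:,:,::-1])
E
```

```text
[-2.8269978  -1.68817057 13.33230241] [596.08700978 -36.90128656  49.47633206]
```

View pics/c4.png

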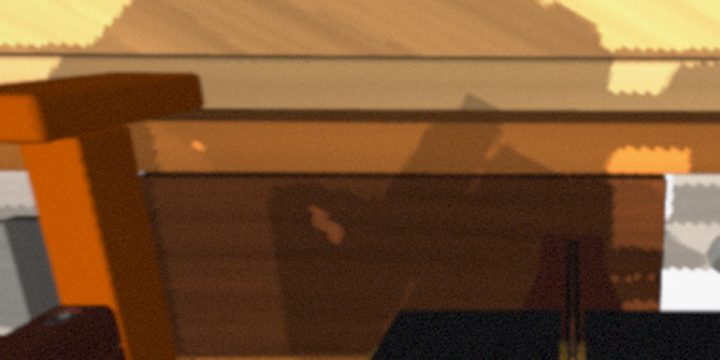

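Board moved with the fingers, leading edge is now at/under the gate with only ~3 N sideways force, no butting. Continuing 50 mm.

Request:
{"api": "jog_arm", "payload": {"steps": [{"turn": [0,0,0],"dp": [-0.03,0.055,-0.03],"claw": 0},{"turn": [0,0,0],"dp": [-0.06,0.11,-0.03],"claw": 0},{"turn": [0,0,0],"dp": [-0.09,0.165,-0.03],"claw": 0},{"turn": [0,0,0],"dp": [-0.12,0.22,-0.03],"claw": 0},{"turn": [0,0,0],"dp": [-0.15,0.275,-0.03],"claw": 0},{"turn": [0,0,0],"dp": [-0.18,0.33,-0.03],"claw": 0},{"turn": [0,0,0],"dp": [-0.21,0.385,-0.03],"claw": 0},{"turn": [0,0,0],"dp": [-0.24,0.44,-0.03],"claw": 0},{"turn": [0,0,0],"dp": [-0.27,0.495,-0.03],"claw": 0},{"turn": [0,0,0],"dp": [-0.3,0.55,-0.03],"claw": 0},{"turn": [0,0,0],"dp": [-0.3,0.55,-0.03],"claw": 0}]}}

```text
t: 6.1
ee_pos: [574.2, 7.5, 48.9]
orientation: [-1.385, 0.841, -0.86]
ft_force: [0.5, 2.1, 12.8]
width: 0.2
```

```bash
python3 - <<'E'
from h import *
d=grab('side','side3'); e=ctrl.get_obs();print(e['ft_force'],e['ee_pos'])
grab('scene','scene3')
a=np.radians(117.1); u=np.array([np.cos(a),np.sin(a)]); v=np.array([-u[1],u[0]]);o=np.array([530.3,85.8])-55*u
print((e['ee_pos'][:2]-o)@u,(e['ee_pos'][:2]-o)@v)
s=load('scene3')
c=np.hstack([cv2.resize(d['img'][160:280,280:400],(480,480),interpolation=cv2.INTER_CUBIC)[:, :400],cv2.resize(s['img'][150:270,270:420],None,fx=4,fy=4,interpolation=cv2.INTER_CUBIC)[:480,:400]])
cv2.imwrite('pics/c5.png',c[:,:,::-1])
E
```

```text
[-0.67407559  1.7228757  13.04100555] [574.25534956   7.49791804  48.85446572]
-34.72915162997462 -3.4595003496736085
```

View pics/c5.png

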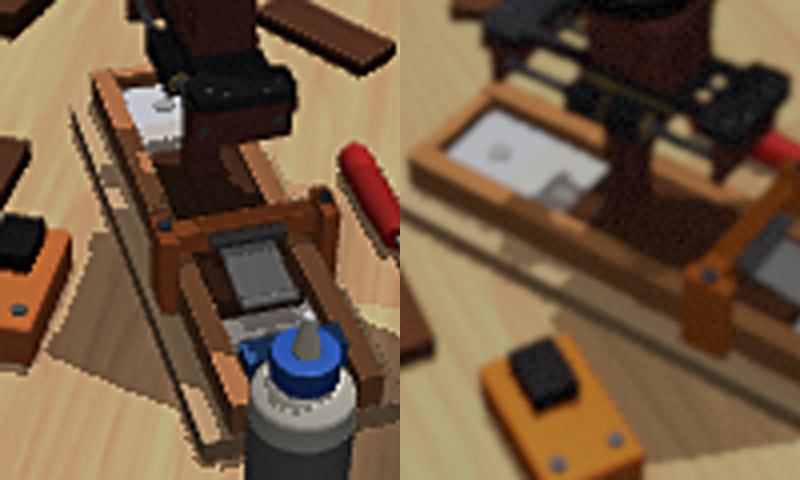

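The side view shows the board under gate and leaf with its end about 40 mm short of the stop (left crop, (265,320)). Continuing 38 mm, then creep.

Request:
{"api": "jog_arm", "payload": {"steps": [{"turn": [0,0,0],"dp": [-0.03,0.05,-0.03],"claw": 0},{"turn": [0,0,0],"dp": [-0.06,0.1,-0.03],"claw": 0},{"turn": [0,0,0],"dp": [-0.09,0.15,-0.03],"claw": 0},{"turn": [0,0,0],"dp": [-0.12,0.2,-0.03],"claw": 0},{"turn": [0,0,0],"dp": [-0.15,0.26,-0.03],"claw": 0},{"turn": [0,0,0],"dp": [-0.18,0.31,-0.03],"claw": 0},{"turn": [0,0,0],"dp": [-0.205,0.365,-0.03],"claw": 0},{"turn": [0,0,0],"dp": [-0.23,0.415,-0.03],"claw": 0},{"turn": [0,0,0],"dp": [-0.23,0.415,-0.03],"claw": 0}]}}

```text
t: 6.95
ee_pos: [558.2, 41.2, 48.3]
orientation: [-1.382, 0.837, -0.863]
ft_force: [0.2, 1.2, 14.0]
width: 0.5
```

Request:
{"api": "jog_arm", "payload": {"steps": [{"turn": [0,0,0],"dp": [-0.012,0.02,-0.03],"claw": 0},{"turn": [0,0,0],"dp": [-0.024,0.04,-0.03],"claw": 0},{"turn": [0,0,0],"dp": [-0.036,0.06,-0.03],"claw": 0},{"turn": [0,0,0],"dp": [-0.048,0.08,-0.03],"claw": 0},{"turn": [0,0,0],"dp": [-0.048,0.08,-0.03],"claw": 0}]}}

```text
t: 7.37
ee_pos: [556.6, 47.3, 48.3]
orientation: [-1.38, 0.833, -0.866]
ft_force: [-1.9, -3.9, 19.5]
width: 0.4
```

```bash
python3 - <<'E'
from h import *
d=grab('side','side4'); e=ctrl.get_obs();print(e['ft_force'],e['ee_pos'])
s=grab('scene','scene4')
a=np.radians(117.1); u=np.array([np.cos(a),np.sin(a)]); v=np.array([-u[1],u[0]]);o=np.array([530.3,85.8])-55*u
print((e['ee_pos'][:2]-o)@u,(e['ee_pos'][:2]-o)@v, e['ft_force'][:2]@u)
c=np.hstack([cv2.resize(d['img'][180:280,300:400],(400,400),interpolation=cv2.INTER_CUBIC),cv2.resize(s['img'][170:270,320:420],(400,400),interpolation=cv2.INTER_CUBIC)])
cv2.imwrite('pics/c6.png',c[:,:,::-1])
E
```

```text
[-1.98563843 -3.1675146  19.32177364] [556.62441885  47.31933634  48.27647074]
8.752065534151708 -5.904664373482953 -1.9152145820188082
```

View pics/c6.png

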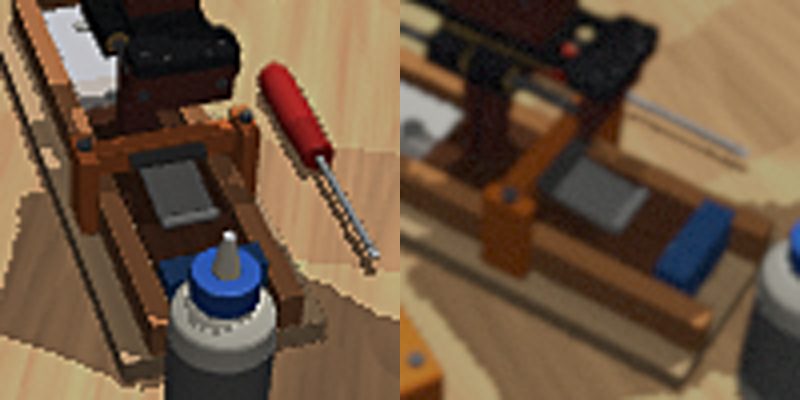

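Request:
{"api": "jog_arm", "payload": {"steps": [{"turn": [0,0,0],"dp": [-0.012,0.015,-0.02],"claw": 0},{"turn": [0,0,0],"dp": [-0.024,0.03,-0.02],"claw": 0},{"turn": [0,0,0],"dp": [-0.036,0.045,-0.02],"claw": 0},{"turn": [0,0,0],"dp": [-0.036,0.045,-0.02],"claw": 0},{"turn": [0,0,0],"dp": [-0.036,0.045,-0.02],"claw": 0}]}}

```text
t: 7.88
ee_pos: [556.0, 50.7, 48.4]
orientation: [-1.378, 0.829, -0.868]
ft_force: [0.3, -2.9, 13.9]
width: 0.1
```

```bash
python3 - <<'E'
from h import *
d=grab('wrist','wrist5'); e=ctrl.get_obs();print(e['ft_force'],e['ee_pos'],R.from_rotvec(e['orientation']).as_matrix().round(3))
c=cv2.resize(d['img'][100:300,0:400],(800,400),interpolation=cv2.INTER_CUBIC)
cv2.imwrite('pics/c7.png',c[:,:,::-1])
E
```

```text
[-0.17962341 -3.22262806 13.46080817] [555.94015571  50.67728013  48.38258737] [[ 0.459  0.031  0.888]
 [-0.889  0.004  0.459]
 [ 0.01  -1.     0.029]]
```

View pics/c7.png

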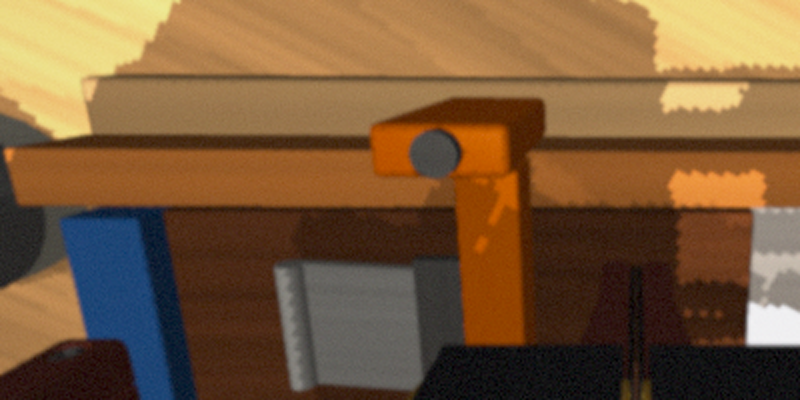

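Wrist view: brown board meets the blue stop face directly (crop (170–185, 210–390)), no white bed visible between; the leaf rides on the board. Letting go straight up.

Request:
{"api": "jog_arm", "payload": {"steps": [{"turn": [0,0,0],"dp": [0,0,0.06],"claw": 0},{"turn": [0,0,0],"dp": [0,0,0.15],"claw": 0},{"turn": [0,0,0],"dp": [0,0,0.35],"claw": 0},{"turn": [0,0,0],"dp": [0,0,0.7],"claw": 0},{"turn": [0,0,0],"dp": [0,0,1],"claw": 0},{"turn": [0,0,0],"dp": [0,0,1],"claw": 0},{"turn": [0,0,0],"dp": [0,0,1],"claw": 0}]}}

```text
t: 8.52
ee_pos: [556.7, 50.8, 129.5]
orientation: [-1.376, 0.828, -0.87]
ft_force: [0.7, 0.1, 0.5]
width: 0.4
```

Request:
{"api": "jog_arm", "payload": {"steps": [{"turn": [0,0,0],"dp": [0.1,-0.2,0.4],"claw": 0},{"turn": [0,0,0],"dp": [0.2,-0.4,0.7],"claw": 0},{"turn": [0,0,0],"dp": [0.2,-0.4,0.7],"claw": 0},{"turn": [0,0,0],"dp": [0.2,-0.4,0.7],"claw": 0},{"turn": [0,0,0],"dp": [0.2,-0.4,0.7],"claw": 0}]}}

```text
t: 8.93
ee_pos: [571.4, 18.9, 183.7]
orientation: [-1.377, 0.83, -0.868]
ft_force: [0.2, -0.1, -0.4]
width: 0.4
```

```bash
python3 - <<'E'
from h import *
w=grab('wrist','wrist6'); d=grab('side','side6'); s=grab('scene','scene6')
e=ctrl.get_obs();print(e['t'],e['ft_force'],e['ee_pos'])
a=np.radians(117.1); u=np.array([np.cos(a),np.sin(a)]); v=np.array([-u[1],u[0]]);o=np.array([530.3,85.8])-55*u
for n,q in [('wrist',w),('side',d),('scene',s)]:
    vv,uu=np.mgrid[100:300,0:420]; px=np.c_[uu.ravel(),vv.ravel()]
    P=depthpts(q,px); h=cv2.cvtColor(q['img'][px[:,1],px[:,0]].reshape(-1,1,3),cv2.COLOR_RGB2HSV)[:,0]
    L=np.c_[(P[:,:2]-o)@u,(P[:,:2]-o)@v]
    m=(h[:,2]<130)&((h[:,0]<15)|(h[:,0]>165))&(h[:,1]>80)&(abs(L[:,1])<32)&(P[:,2]>45)&(P[:,2]<62)
    for nm,lo,hi in [('rear',-60,35),('front',60,150)]:
        k=m&(L[:,0]>lo)&(L[:,0]<hi)
        if k.sum()>5: print(n,nm,k.sum(),np.percentile(L[k,0],[1,99]).round(1),np.percentile(L[k,1],[1,99]).round(1),'z',np.median(P[k,2]).round(2))
    g=(h[:,1]<60)&(abs(L[:,1])<12)&(L[:,0]>75)&(L[:,0]<107)&(P[:,2]>42)&(P[:,2]<80)
    if g.sum()>5:
        pf=np.polyfit(L[g,0],P[g,2],1); print('leaf',g.sum(),pf, np.polyval(pf,104))
c=np.hstack([cv2.resize(w['img'][80:320,0:400],(480,288)),cv2.resize(d['img'][180:280,300:400],(288,288),interpolation=cv2.INTER_CUBIC)])
cv2.imwrite('pics/c8.png',c[:,:,::-1])
E
```

```text
9.0833 [-0.64251888  0.62212411  0.74958476] [571.32291048  19.26280579 183.68396732]
wrist rear 3249 [-19.7  34.4] [-31.4  26.5] z 52.31
wrist front 2671 [ 62.7 138.4] [-31.3  26.7] z 52.15
leaf 857 [ 0.05848374 51.04577401] 57.128082737683755
side rear 182 [-17.   19.4] [-31.4  25.8] z 52.68
side front 291 [ 61.4 135.3] [-31.7  31.1] z 52.64
leaf 76 [ 0.0556865 51.8642408] 57.65563695213082
scene rear 356 [-18.7  28.7] [-31.7  28.9] z 53.55
scene front 398 [ 62.  136.2] [-31.7  28.2] z 53.1
leaf 108 [4.78016222e-02 5.32966952e+01] 58.26806389653755
```

View pics/c8.png

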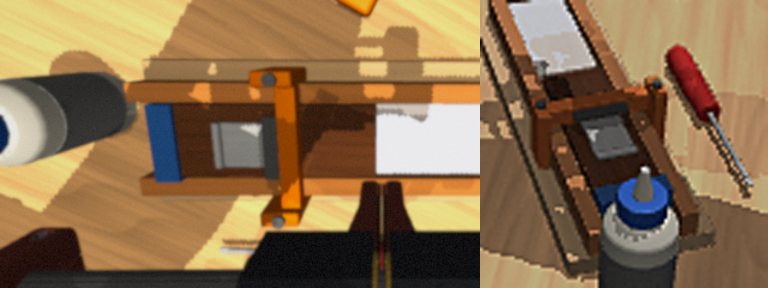

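View pics/scene6.png

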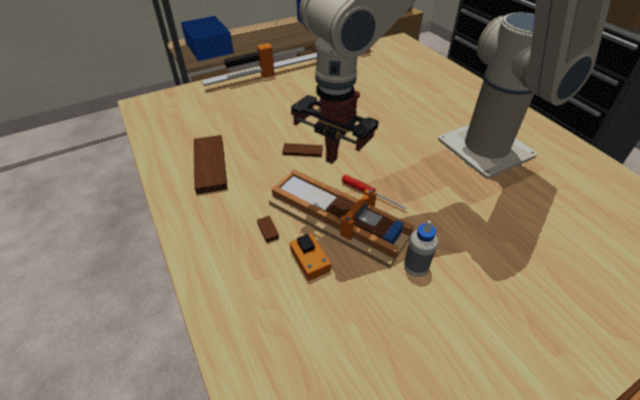

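```bash
python3 -c "
from workcell import ctrl
print(ctrl.close_job())"
```

```text
the job is handed in; nothing more can be done
None
```

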